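# Shut the recessed drain valve with the T-key

### The arm

A 7-joint arm with a two-finger parallel gripper is mounted at the origin on the work surface; the furniture and walls round the work are solid. World frame = base frame: x ahead of the robot, y to its left, z up, the work surface at z = 0. Lengths are in m, angles in rad, forces in N, time in s.
With the tool pointing down it reaches from about 0.4 to 0.875 m from the base axis. Payload 6.5 kg.
Tool frame: the origin (TCP) lies midway between the tips of the shut fingers; the grasp point (between the pads) lies 19 mm behind it; z points along the fingers, y is the line along which they close (so a half turn about z gives the same grasp; the last joint's range is limited). The gripper opens to 85 mm and grips with 20 to 120 N. Pads are 22 mm wide; open, the fingers measure 114 mm over their backs; the gripper's body (76 mm by 85 mm) begins 54 mm behind the grasp point. The pads swing forward as they close: fully open they stand 13 mm farther back than shut.
Start: joints at [-1.227, 0.536, -0.004, 1.538, 0.003, 1.067, -0.071], TCP at [0.259, 0.596, 0.231] pointing down, gripper open.
Joint ranges: [-2.7, 2.7], [-0.37, 2.16], [-1.27, 1.26], [0.24, 2.4], [-1.31, 4.45], [0.19, 1.91], [-2.76, 2.76]. Speed limits (rad/s): [2.39, 2.39, 3.14, 3.14, 3.14, 3.14, 3.14].

### API

Orientations are given as a unit quaternion [x, y, z, w].
In Python, from rig import manip gives the robot as it stands.
- The arm moves only by the tool arm_command, never from a script. Its argument "deltas" is a list of rows, each a list of 3 entries, a list of its own where there are three numbers: the closure, from -1 (fully open) to 1 (shut), then the shift along the world's x, y, z in mm, then the turn, a rotation vector about the world's x, y, z in degrees. A call has 1 to 8 rows; each row is the pose to reach, as a shift and turn from the pose commanded when the call began; what a row does not reach only later rows make up. A row lasts 1/10 s, in which the tool goes at most 50 mm and 8.59 degrees, less where a joint would pass 70% of its speed; a pose out of reach is approached as far as the arm can. A call with a gripper value outside its range is refused whole. The fingers move at their own pace and stop on an object; "grip_force" is the grip in N (left out, the last holds). Time passes only in rows, so rows that repeat a pose let the fingers close. It gives the time, the measured TCP pose, the force, the opening and the grip force at its end, in the units of the state.
- manip.state(): the state, without advancing time (a new reading comes with each control period).
- manip.get_image(name): name is "side" or "top" or "wrist"; returns the picture (384x512x3 uint8, blue, green, red); there is no depth.
- manip.camera_model(name): a dict with "vfov" (degrees; the focal length in pixels is half the picture's height over the tangent of half this angle, whatever the lens; pixels are square), "cx", "cy" (the principal point, pixels), "dist_coeffs" ([k1, k2, p1, p2, k3] as OpenCV has them; the pictures are not rectified), "extrinsics" (4x4, takes a point from camera to world coordinates). Camera axes: x right, y up, looking along -z (the intrinsics and any distortion apply to the point x, -y, -z); pixel columns grow to the right and rows downward; lengths in m; the calibration is good to about 2 mm. A picture is of the moment at which its call begins: read the wrist's pose just before it. camera_model takes no time and is no camera call; for the wrist camera it gives the pose at the moment of the call.
- manip.close_job(): hands the job in; it is judged then, once.
The state is a dict: "time": time; "q": joint angles; "dq": joint speeds; "effort": joint torques, N m; "position": TCP position; "tool_rot": TCP orientation; "force": force on the tool from outside, world axes, zero at the start; "ft_torque": the same for the moment, N m; "opening": finger opening in m; "grasp_force": force on a finger pad.
Only numpy, scipy, OpenCV 4.12 (cv2) and the standard library are available. Lean on these libraries where they do the work, as an engineer would, in place of code of your own. Each camera call takes 0.05 s, during which the arm holds its last target. There are 200 camera calls.

### The job

Shut the wash-line drain: take the T-key from its stand, lower it down the leaning access tube of the valve block until its socket sits fully down on the square stem inside, and turn it clockwise (seen looking down the tube) as far as it goes. Let go and leave the key seated on the stem. Do not shove or knock over the other things on the bench.

Things in the scene. Friction and masses are not known exactly. Their poses are not given: they have to be found in the camera images.
- key_grip (a point): Centre of the crossbar of the loose steel T-key, the place to hold it. Crossbar: flat-sided, 110 mm long (point x), 16 mm thick (point y, the width to grip), 18 mm high. Site z runs up the key's axis, foot to crossbar. The underside of the foot is 159 mm below this point; rod diameter 14 mm; mass 0.14 to 0.24 kg. It starts upright in its stand.
- key_foot (a point): Centre of the underside of the T-key's foot, same axes as key_grip. The foot is a 25 mm square socket (44 mm tall) with a 16 mm square hole, 32 mm deep, open at the bottom; the hole's sides and the outer sides lie parallel to the point x and y axes.
- key_stand: Fixed black block, 74 x 74 x 60 mm, origin at the centre of its underside. In its top is a 30 mm square pocket, 50 mm deep (floor 10 mm above the worktop), in which the key stands loosely, crossbar along the block's x axis.
- valve_block: Fixed grey cast valve block, 130 x 90 mm base, with a brass hose tail at front and back (178 mm over the tails), origin at the centre of its underside. A round access tube leans 30 degrees from vertical towards the block's -x side and is open at its upper end; its highest point is about 165 mm above the worktop.
- shaft_mouth (a point): Centre of the open mouth of the access tube, fixed to the valve block. z runs along the tube, out of the mouth (30 degrees from vertical); y is the block's y. The mouth is flared to 60 mm diameter, narrowing within 15 mm to a 46 mm bore. The stem stands on the tube's axis: tip 80 mm, shoulder 106 mm below the mouth. With the key fully down, its crossbar centre is 53 mm outside the mouth.
- stem_foot (a point): Centre of the round shoulder at the foot of the brass stem, on the tube's axis, where the key's foot rests when fully down. The stem is 14 mm square and 26 mm tall from here, of which the last 6 mm taper to 8 mm. z runs up the tube; x and y are square to the stem's flats and turn with the stem.
- stem (a joint): Turn of the stem, rad: 0 = open, growing clockwise seen looking down the tube, hard stop at 1.571 = shut; starts at 0 to 0.25. At 0 its flats are parallel to shaft_mouth's x and y. About 0.06 N m turns it and it stays where left. The socket slips on within about 0.15 rad of square (any of the four quarter turns) and has as much play before it drives the stem.
- cassette: Bystander: small grey film cassette standing on end, 25x28x51 mm, loose; origin at the centre of its underside.
- beaker_l: Bystander: clear plastic beaker, 71 mm wide, 88 mm tall, loose; origin at the centre of its underside.
- loupe: Bystander: black loupe, 46 mm wide, 58 mm tall, loose; origin at the centre of its underside.
- funnel: Bystander: red funnel, mouth down, 88 mm wide, 75 mm tall, loose; origin at the centre of its underside.
- dropper_bottle: Bystander: white dropper bottle, 42 mm wide, 113 mm tall, loose; origin at the centre of its underside.
Things that resemble listed ones, but are neither listed nor needed, are in the scene too. Leave any brown look-alike of the part that bears key_grip alone.

How it is judged:
On the way, in this order (a step that is already met when the one before it is completed fails the run):
1. the key's socket is fully down on the stem (foot within 10 mm of the shoulder, in line with the tube) (distance between key_foot and stem_foot below 0.01 m and angle between the z axis of key_foot and the z axis of shaft_mouth, either way round below 0.17 rad), for 0.2 s.
2. the stem is turned to its shut stop with the key on it (all of step 1 and value of joint stem above 1.3 rad), for 0.2 s.
At the end, for the whole second after the job is handed in: The stem is shut (joint above 1.3 rad; the stop is at 1.571), and the released key rests on it: foot within 10 mm of the stem's shoulder and its axis within 0.17 rad of the tube's (all of step 2); the robot touches nothing.
It fails at once if a bystander is moved more than 30 mm or knocked over (distance of any of cassette, beaker_l, loupe, funnel, dropper_bottle from where it was at the start of the episode above 0.03 m or angle between any of cassette, beaker_l, loupe, funnel, dropper_bottle's own z axis and vertical above 0.5 rad).
It also fails if it takes over 48 s, if anything falls off the work surface, if the arm or the gripper's body presses on something with over 40 N, if the wrist force passes 120 N, or if a joint passes its speed limit or range.

## Working session

There is one attempt and no reset: what is moved stays moved. The work goes in short steps, Python scripts to look and compute and a tool call to move; the robot and the scene stay as the last step left them, time stands still between calls to the robot, and variables do not carry over. Pictures are saved under pics/ and viewed, at most 10 in all, crops included, and the job is handed in when it is done.

Besides the shell and the picture viewer there is one more tool, called after "Request:" in YAML: its name, and indented under it one key for each argument. arm_command: Moves the arm, as the interface text tells. Its arguments: {"type":"object","properties":{"deltas":{"type":"array"},"grip_force":{"type":"number"}},"required":["deltas"]}

```bash
mkdir -p pics; ls; cat > h.py <<'E'
from rig import manip
import numpy as np, cv2
from scipy.spatial.transform import Rotation as R
def cam(n):
    m=manip.camera_model(n); f=192/np.tan(np.radians(m["vfov"]/2))
    return np.array([[f,0,m["cx"]],[0,f,m["cy"]],[0,0,1.]]),np.array(m["dist_coeffs"],float),np.array(m["extrinsics"])
def ray(c,px):
    K,d,E=c; p=cv2.undistortPoints(np.array(px,float).reshape(-1,1,2),K,d).reshape(-1,2)
    v=np.c_[p[:,0],-p[:,1],-np.ones(len(p))]@E[:3,:3].T
    return E[:3,3],v/np.linalg.norm(v,axis=1)[:,None]
def plane(c,px,z):
    o,v=ray(c,px); return o+v*((z-o[2])/v[:,2])[:,None]
def proj(c,P):
    K,d,E=c; p=(np.array(P,float).reshape(-1,3)-E[:3,3])@E[:3,:3]; p=p*[1,-1,-1]
    return cv2.projectPoints(p,np.zeros(3),np.zeros(3),K,d)[0].reshape(-1,2)
def tri(c1,p1,c2,p2):
    o1,v1=ray(c1,p1);o2,v2=ray(c2,p2);v1,v2=v1[0],v2[0]
    s=np.linalg.lstsq(np.c_[v1,-v2],o2-o1,rcond=None)[0]
    a,b=o1+s[0]*v1,o2+s[1]*v2; return (a+b)/2,np.linalg.norm(a-b)
E
python3 - <<'E'
from h import *
s=manip.state();print(s)
for n in("side","top"):
    im=manip.get_image(n);cv2.imwrite(f"pics/{n}0.png",im)
    c=cam(n);print(n,c[0][0],c[1],c[2].round(3).tolist())
a=[cv2.imread(f"pics/{n}0.png") for n in("side","top")]
for n,i in zip(("side","top"),a): cv2.imwrite(f"pics/{n}0b.png",cv2.resize(i,(800,600)))
E
```

```text
pics
{'time': 0.0, 'q': array([-1.22722139,  0.53721205, -0.00441388,  1.53888009,  0.00258628,
        1.06729939, -0.07125754]), 'dq': array([ 0.00126149,  0.00123975,  0.00163564,  0.0012736 ,  0.00035171,
       -0.00049932,  0.00075625]), 'effort': array([-1.10392197e-03, -5.83403385e+01,  1.04789749e+00, -2.59109259e+01,
        1.22443601e-02,  9.43719002e-03,  4.22303378e-05]), 'position': array([0.25873392, 0.5955857 , 0.23038088]), 'tool_rot': array([ 2.03463497e-01,  9.79082122e-01, -8.88885422e-04, -1.17322568e-04]), 'force': array([ 0.36672041,  0.1800027 , -0.60415448]), 'ft_torque': array([-0.00465078,  0.01579263,  0.00744973]), 'grasp_force': 0.0, 'opening': 0.08524138331364854}
side [353.34232556   0.         263.58173009] [-0.03543437  0.          0.          0.          0.        ] [[-0.856, 0.305, -0.417, 0.175], [-0.517, -0.51, 0.688, 0.508], [-0.003, 0.804, 0.594, 0.639], [0.0, 0.0, 0.0, 1.0]]
top [488.40401588   0.         252.91597649] [-0.06177192  0.          0.          0.          0.        ] [[-0.002, 0.978, -0.21, 0.308], [-1.0, -0.001, 0.002, -0.123], [0.002, 0.21, 0.978, 1.318], [0.0, 0.0, 0.0, 1.0]]
```

View pics/side0b.png

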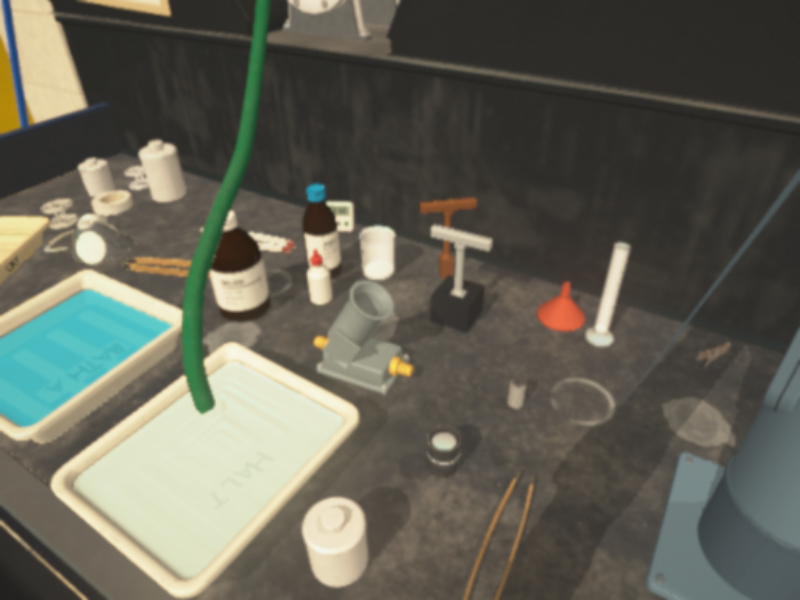

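View pics/top0b.png

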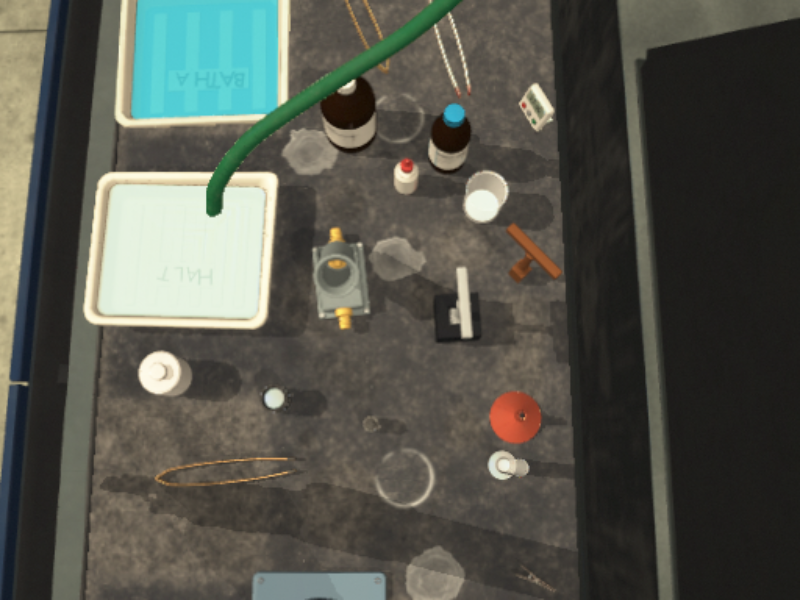

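The top view shows two T-shapes. The steel one stands in a black stand at top (463,300) / side (460,240). The brown one is at top (535,252) / side (450,205). The steel one matches the description, so I'll confirm it and the valve in an enlarged crop.

```bash
python3 - <<'E'
from h import *
t=cv2.imread("pics/top0.png");s=cv2.imread("pics/side0.png")
# native px crops x4 : top valve+key cols 190-390? two rows
A=cv2.resize(t[140:225,190:360],(800,400),interpolation=cv2.INTER_CUBIC)
B=cv2.resize(s[120:255,190:325],(540,540),interpolation=cv2.INTER_CUBIC)
cv2.imwrite("pics/cA.png",A);cv2.imwrite("pics/cB.png",B)
E
```

```text
(no output)
```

View pics/cA.png

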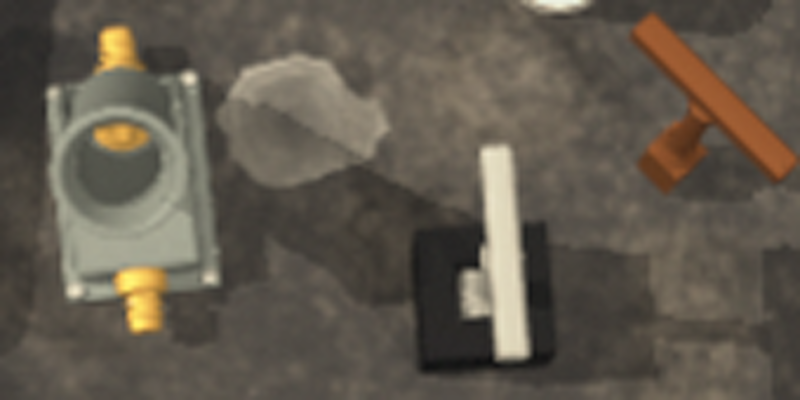

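View pics/cB.png

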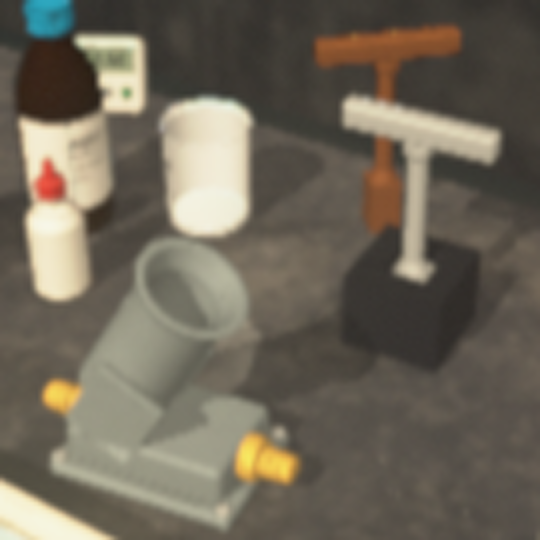

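The crop confirms it: the pale steel key stands upright in the black stand, with its bar nearly along world x, and the brown one is a decoy. The valve tube leans towards the robot. Now the measurements.

```bash
python3 - <<'E'
from h import *
t=cv2.imread("pics/top0.png");s=cv2.imread("pics/side0.png");T=cam("top");S=cam("side")
a=lambda x,y:(190+x/4.706-.4,140+y/4.706-.4)
b=lambda x,y:(190+x/4-.4,120+y/4-.4)
# steel bar: top face, top view ends at z=.178
m=((t.min(2)>150)&(np.ptp(t,axis=2)<40)).astype(np.uint8);m[:, :288]=0;m[:, 306:]=0;m[:168]=0;m[220:]=0
c=max(cv2.findContours(m,0,2)[0],key=cv2.contourArea);r=cv2.minAreaRect(c);print("bar rect",r)
bp=cv2.boxPoints(r);P=plane(T,bp,.178);print(P.round(4).tolist(),P.mean(0))
d=[np.linalg.norm(P[i]-P[(i+1)%4]) for i in range(4)];print("sizes",d)
print("tri bar top-ends far",tri(T,a(495,148),S,b(350,100)),"near",tri(T,a(512,357),S,b(497,140)))
# stand top outline
P=plane(T,[a(415,232),a(545,226),a(553,358),a(420,370)],.06);print("stand",P.round(3).tolist(),P.mean(0))
# mouth
print("mouth tri",tri(T,a(121,166),S,b(191,286)))
# brass tails
for n,im,C in(("top",t,T),("side",s,S)):
    h=cv2.cvtColor(im,cv2.COLOR_BGR2HSV);mm=cv2.inRange(h,(15,130,110),(32,255,255))
    k,l,st,ce=cv2.connectedComponentsWithStats(mm)
    print(n,[(st[i].tolist(),ce[i].round(1).tolist()) for i in range(1,k) if st[i][4]>20])
print("tails tri +x",tri(T,a(117,28),S,b(46,390)),"-x",tri(T,a(146,330),S,b(297,467)))
for z in(.0,.01):
  P=plane(T,[a(48,88),a(197,70),a(218,286),a(68,300)],z);print("base",P.round(3).tolist(),P.mean(0).round(4))
k=1.5625
print("hose end",tri(T,(213/k,212/k),S,(205/k,410/k)),"hose mid",[plane(T,[(320/k,90/k)],z).round(2).tolist() for z in(.1,.3,.5)])
for nm,p,z in(("beaker",(482,205),0),("drop",(405,190),0),("funnel",(516,418),.0),("cass",(372,425),.05),("loupe",(275,398),.058),("cyl",(500,465),.0),("brown",(532,252),.17)):
  print(nm,plane(T,[(p[0]/k,p[1]/k)],z).round(3).tolist())
E
```

```text
bar rect ((296.19122314453125, 193.02503967285156), (44.42178726196289, 6.680778503417969), 85.36454010009766)
[[0.5796, -0.2175, 0.178], [0.5809, -0.2335, 0.178], [0.4737, -0.2397, 0.178], [0.4724, -0.224, 0.178]] [ 0.52663709 -0.22869978  0.178     ]
sizes [np.float64(0.01608372126224708), np.float64(0.10741379365233494), np.float64(0.015779427620114278), np.float64(0.10736329528094699)]
tri bar top-ends far (array([ 0.57927443, -0.22709425,  0.17560261]), np.float64(0.0023851716632670903)) near (array([ 0.47282358, -0.23333557,  0.17337338]), np.float64(0.0003596311321627776))
stand [[0.56, -0.191, 0.06], [0.563, -0.264, 0.06], [0.489, -0.267, 0.06], [0.482, -0.193, 0.06]] [ 0.52348813 -0.22895795  0.06      ]
mouth tri (array([ 0.57756794, -0.03372794,  0.14332164]), np.float64(0.002429588925122257))
top [([211, 146, 9, 9, 63], [214.5, 149.9]), ([210, 166, 11, 6, 44], [215.3, 168.6]), ([214, 197, 11, 14, 110], [219.7, 202.8]), ([138, 294, 21, 2, 21], [148.0, 294.4])]
side [([0, 23, 13, 63, 485], [4.1, 60.3]), ([17, 68, 5, 12, 27], [18.9, 74.3]), ([83, 165, 39, 12, 274], [102.5, 1
[... 260 characters left out ...]
557912675)) -x (array([ 0.50891048, -0.04023251,  0.02490753]), np.float64(0.002890337454232357))
base [[0.659, 0.022, 0.0], [0.67, -0.067, 0.0], [0.54, -0.08, 0.0], [0.532, 0.007, 0.0]] [ 0.6003 -0.0292  0.    ]
base [[0.657, 0.021, 0.01], [0.667, -0.067, 0.01], [0.538, -0.08, 0.01], [0.53, 0.007, 0.01]] [ 0.5981 -0.0299  0.01  ]
hose end (array([0.71652911, 0.1958287 , 0.03323372]), np.float64(0.0027674551651636643)) hose mid [[[0.92, 0.0, 0.1]], [[0.82, -0.02, 0.3]], [[0.72, -0.04, 0.5]]]
beaker [[0.738, -0.284, 0.0]]
drop [[0.767, -0.145, 0.0]]
funnel [[0.358, -0.332, 0.0]]
cass [[0.345, -0.088, 0.05]]
loupe [[0.389, 0.071, 0.058]]
cyl [[0.279, -0.303, 0.0]]
brown [[0.606, -0.339, 0.17]]
```

```bash
python3 - <<'E'
from h import *
T=cam("top");S=cam("side")
hs=[]
for n in("top","side"):
    h=cv2.cvtColor(cv2.imread(f"pics/{n}0.png"),cv2.COLOR_BGR2HSV);hs.append(cv2.inRange(h,(50,80,30),(85,255,200)))
ys,xs=np.nonzero(hs[0]);tp=np.c_[xs,ys]
for r in range(5,260,35):
    x=np.nonzero(hs[1][r])[0]
    if len(x)==0: continue
    o,v=ray(S,[(np.median(x),r)]);P=o+v*np.linspace(.2,1.5,400)[:,None];q=proj(T,P)
    d=np.linalg.norm(q[:,None]-tp[None],axis=2).min(1);i=np.nonzero(d<2)[0]
    print(r,len(x),P[i].mean(0).round(3) if len(i) else d.min())
E
```

```text
5 10 [0.666 0.016 0.54 ]
40 10 [ 0.737 -0.03   0.465]
75 11 [ 0.793 -0.053  0.378]
110 12 [ 0.845 -0.053  0.281]
145 11 [ 0.916 -0.039  0.169]
180 13 [0.928 0.016 0.08 ]
215 13 [ 0.964  0.035 -0.05 ]
250 12 [0.731 0.188 0.059]
```

Request:
arm_command:
  deltas:
    - [-1, [10, -35, 20], [0, 0, 4]]
    - [-1, [24, -75, 40], [0, 0, 8]]
    - [-1, [38, -118, 60], [0, 0, 12]]
    - [-1, [52, -162, 75], [0, 0, 16]]
    - [-1, [67, -206, 80], [0, 0, 20]]
    - [-1, [82, -252, 80], [0, 0, 24]]
    - [-1, [97, -298, 80], [0, 0, 27]]
    - [-1, [112, -344, 80], [0, 0, 27]]

```text
time: 0.9
position: [0.3711, 0.25, 0.3112]
tool_rot: [-0.031, 1.0, 0.0, -0.0]
force: [1.0, 0.5, -0.0]
opening: 0.0855
grasp_force: 0.0
```

Request:
arm_command:
  deltas:
    - [-1, [14, -45, 0], [0, 0, 0]]
    - [-1, [28, -90, 0], [0, 0, 0]]
    - [-1, [42, -135, 0], [0, 0, 0]]
    - [-1, [56, -180, 0], [0, 0, 0]]
    - [-1, [72, -225, 0], [0, 0, 0]]
    - [-1, [88, -270, 0], [0, 0, 0]]
    - [-1, [104, -315, 0], [0, 0, 0]]
    - [-1, [120, -360, -5], [0, 0, 0]]

```text
time: 1.7
position: [0.4915, -0.1097, 0.3067]
tool_rot: [-0.031, 1.0, 0.0, 0.001]
force: [0.5, -0.2, 0.8]
opening: 0.0851
grasp_force: 0.0
```

Request:
arm_command:
  deltas:
    - [-1, [14, -45, -5], [0, 0, 0]]
    - [-1, [26, -85, -5], [0, 0, 0]]
    - [-1, [36, -120, -5], [0, 0, 0]]
    - [-1, [36, -120, -5], [0, 0, 0]]
    - [-1, [36, -120, -5], [0, 0, 0]]

```text
time: 2.2
position: [0.5265, -0.2282, 0.3007]
tool_rot: [-0.03, 1.0, 0.0, -0.001]
force: [0.1, 0.1, -0.7]
opening: 0.0855
grasp_force: 0.0
```

```bash
python3 - <<'E'
from h import *
s=manip.state();print(s["q"].round(3),s["position"],s["tool_rot"].round(4))
C=cam("wrist");im=manip.get_image("wrist");cv2.imwrite("pics/w1.png",im);print(C[2].round(4).tolist())
E
```

```text
[-0.037  0.361  0.481  1.688 -0.181  1.138  2.125] [ 0.52652332 -0.22816155  0.30068667] [-2.990e-02  9.996e-01  2.000e-04 -6.000e-04]
[[-0.0602, -0.96, -0.2733, 0.4571], [0.9982, -0.058, -0.0159, -0.2319], [-0.0006, -0.2738, 0.9618, 0.4424], [0.0, 0.0, 0.0, 1.0]]
```

View pics/w1.png

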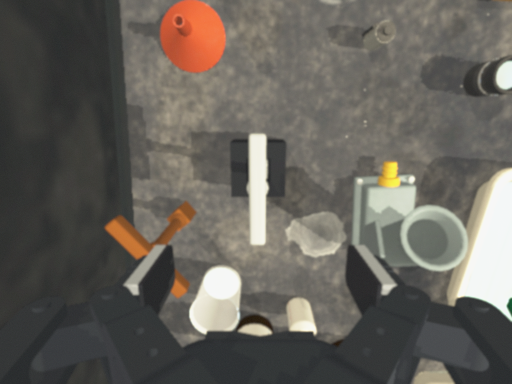

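The wrist view shows the steel bar at cols 249–267, rows 133–245. The mouth ring is centred near (434,237).

```bash
python3 - <<'E'
from h import *
C=cam("wrist");T=cam("top");S=cam("side");t=cv2.imread("pics/w1.png")
m=((t.min(2)>165)&(np.ptp(t,axis=2)<45)).astype(np.uint8);k,l,st,ce=cv2.connectedComponentsWithStats(m);i=l[190,258]
ys,xs=np.nonzero(l==i);r=cv2.minAreaRect(np.c_[xs,ys].astype(np.float32));print(r)
P=plane(C,cv2.boxPoints(r),.178);print(P.round(4).tolist(),P.mean(0).round(4))
a=lambda x,y:(190+x/4.706-.4,140+y/4.706-.4);b=lambda x,y:(190+x/4-.4,120+y/4-.4)
print(tri(C,(434,237),T,a(121,166)),tri(C,(434,237),S,b(191,286)))
E
```

```text
((258.0, 189.0), (110.0, 18.0), 90.0)
[[0.4738, -0.2394, 0.178], [0.4728, -0.2233, 0.178], [0.5798, -0.2159, 0.178], [0.581, -0.2338, 0.178]] [ 0.5268 -0.2281  0.178 ]
(array([ 0.57513642, -0.03318572,  0.14992999]), np.float64(0.004102315073440744)) (array([ 0.57414534, -0.03067735,  0.14638824]), np.float64(0.0005611609848262957))
```

Request:
arm_command:
  grip_force: 60
  deltas:
    - [-1, [0, 0, -45], [0, 0, 0]]
    - [-1, [0, 0, -90], [0, 0, 0]]
    - [-1, [0, 0, -130], [0, 0, 0]]
    - [-1, [0, 0, -152], [0, 0, 0]]
    - [-1, [0, 0, -152], [0, 0, 0]]
    - [1, [0, 0, -152], [0, 0, 0]]
    - [1, [0, 0, -152], [0, 0, 0]]
    - [1, [0, 0, -152], [0, 0, 0]]

```text
time: 3.05
position: [0.5281, -0.2279, 0.151]
tool_rot: [-0.031, 1.0, -0.0, 0.002]
force: [0.1, -0.3, -0.1]
opening: 0.0441
grasp_force: 0.0
```

Request:
arm_command:
  deltas:
    - [1, [0, 0, 0], [0, 0, 0]]
    - [1, [0, 0, 0], [0, 0, 0]]
    - [1, [0, 0, 0], [0, 0, 0]]
    - [1, [0, 0, 0], [0, 0, 0]]
    - [1, [0, 0, 0], [0, 0, 0]]

```text
time: 3.55
position: [0.528, -0.2283, 0.1505]
tool_rot: [-0.031, 1.0, -0.0, 0.001]
force: [-0.4, -0.3, 6.9]
opening: 0.019
grasp_force: 58.5
```

Request:
arm_command:
  deltas:
    - [1, [0, 0, 10], [0, 0, 0]]
    - [1, [0, 0, 30], [0, 0, 0]]
    - [1, [0, 0, 60], [0, 0, 0]]
    - [1, [0, 0, 100], [0, 0, 0]]
    - [1, [0, 0, 145], [0, 0, 0]]
    - [1, [0, 0, 185], [0, 0, 0]]
    - [1, [0, 0, 200], [0, 0, 0]]
    - [1, [0, 0, 200], [0, 0, 0]]

```text
time: 4.35
position: [0.5278, -0.2285, 0.3522]
tool_rot: [-0.031, 1.0, -0.001, 0.002]
force: [0.6, -0.6, -2.5]
opening: 0.0189
grasp_force: 58.8
```

```bash
python3 - <<'E'
from h import *
s=manip.state();print(s["q"].round(3),s["position"],s["tool_rot"].round(4),s["opening"],s["force"])
a=[]
for n in("side","top","wrist"):
    im=manip.get_image(n);cv2.imwrite(f"pics/{n}2.png",im);a.append(im)
cv2.imwrite("pics/l2.png",np.hstack([cv2.resize(a[0][60:260,180:380],(400,400),interpolation=3),cv2.resize(a[1][100:300,190:390],(400,400),interpolation=3)]))
E
```

```text
[-0.053  0.318  0.499  1.619 -0.16   1.24   2.108] [ 0.52783105 -0.22849946  0.35219859] [-3.060e-02  9.995e-01 -7.000e-04  2.300e-03] 0.018902655759589944 [ 0.56553124 -0.56306918 -2.4786043 ]
```

View pics/l2.png

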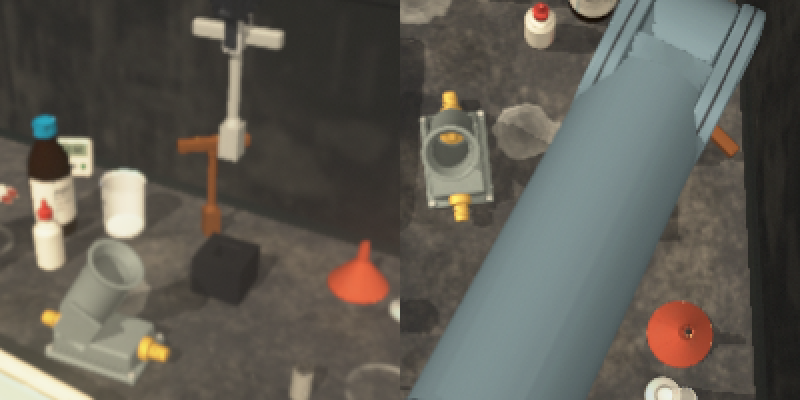

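```bash
cat >> h.py <<'E'
def axes(psi=np.radians(6.4)):
    c,s=np.cos(psi),np.sin(psi);a=np.array([-.5*c,-.5*s,np.sqrt(.75)]);y=np.array([-s,c,0]);return np.cross(y,a),y,a
def target(phi,psi=np.radians(6.4)):
    x,y,a=axes(psi);x=R.from_rotvec(-a*phi).apply(x);tx=-x;tz=-a
    return R.from_matrix(np.c_[tx,np.cross(tz,tx),tz])
E
python3 - <<'E'
from h import *
s=manip.state();S=cam("side");T=cam("top")
tr=R.from_quat(s["tool_rot"]);print("foot pred side",proj(S,s["position"]+tr.apply([0,0,.140])),"seen ~(296,139)")
x,y,a=axes();M=np.array([.5755,-.0325,.1475])
for n,c in(("top",T),("side",S)):
    print(n,"mouth",proj(c,M).round(1),"tip",proj(c,M-.08*a).round(1),"foot",proj(c,M-.106*a).round(1))
    th=np.arange(0,6.28,.785);print((proj(c,M+.030*(np.outer(np.cos(th),x)+np.outer(np.sin(th),y)))).round(0).tolist())
d=target(.12)*tr.inv();print("rotvec deg",np.degrees(d.as_rotvec()),"pos delta mm",1000*(M+.2*a-s["position"]))
E
```

```text
foot pred side [[295.05761129 138.68077276]] seen ~(296,139)
top mouth [[214.9 175.8]] tip [[215.4 166.8]] foot [[215.5 164.2]]
[[213.0, 164.0], [205.0, 168.0], [203.0, 177.0], [207.0, 185.0], [216.0, 187.0], [224.0, 183.0], [227.0, 174.0], [222.0, 167.0]]
side mouth [[237.2 190.1]] tip [[224.4 208.4]] foot [[220.6 213.9]]
[[227.0, 182.0], [226.0, 189.0], [231.0, 197.0], [240.0, 201.0], [247.0, 198.0], [248.0, 191.0], [243.0, 183.0], [234.0, 180.0]]
rotvec deg [  4.32339925 -29.83088549  -3.92987199] pos delta mm [-49.94390701 183.64022274 -27.06548468]
```

Request:
arm_command:
  deltas:
    - [1, [-4, 20, 0], [0.7, -5, -0.7]]
    - [1, [-12, 55, 0], [1.4, -10, -1.3]]
    - [1, [-22, 95, 0], [2.2, -15, -2]]
    - [1, [-32, 135, -5], [2.9, -20, -2.6]]
    - [1, [-42, 165, -15], [3.6, -25, -3.3]]
    - [1, [-50, 184, -27], [4.3, -29.8, -3.9]]
    - [1, [-50, 184, -27], [4.3, -29.8, -3.9]]
    - [1, [-50, 184, -27], [4.3, -29.8, -3.9]]

```text
time: 5.3
position: [0.4754, -0.0436, 0.3206]
tool_rot: [0.004, 0.966, 0.029, 0.256]
force: [0.9, 0.2, -1.6]
opening: 0.0189
grasp_force: 59.0
```

```bash
python3 - <<'E'
from h import *
s=manip.state();print(s["q"].round(3),s["position"].round(4),s["tool_rot"].round(4))
tr=R.from_quat(s["tool_rot"]);x,y,a=axes();M=np.array([.5755,-.0325,.1475])
C=cam("wrist")
a3=[]
for n in("side","top","wrist"):
    im=manip.get_image(n);cv2.imwrite(f"pics/{n}3.png",im);a3.append(im)
print("zaxis err",np.degrees(np.arccos(-tr.apply([0,0,1])@a)))
F=s["position"]+tr.apply([0,0,.1405])
for n,c in(("w",C),("side",cam("side"))): print(n,"mouth",proj(c,M).round(1),"foot",proj(c,F).round(1))
cv2.imwrite("pics/l3.png",np.hstack([cv2.resize(a3[0][90:240,160:310],(400,400),interpolation=3),cv2.resize(a3[2],(533,400))[:, 66:466]]))
E
```

```text
[-0.275 -0.159  0.297  2.276 -0.049  0.501  1.631] [ 0.4754 -0.0436  0.3206] [0.0036 0.9662 0.0291 0.2563]
zaxis err 0.1245372401762747
w mouth [[259.7 176.7]] foot [[259.4 187.8]]
side mouth [[237.2 190.1]] foot [[248.2 175. ]]
```

View pics/l3.png

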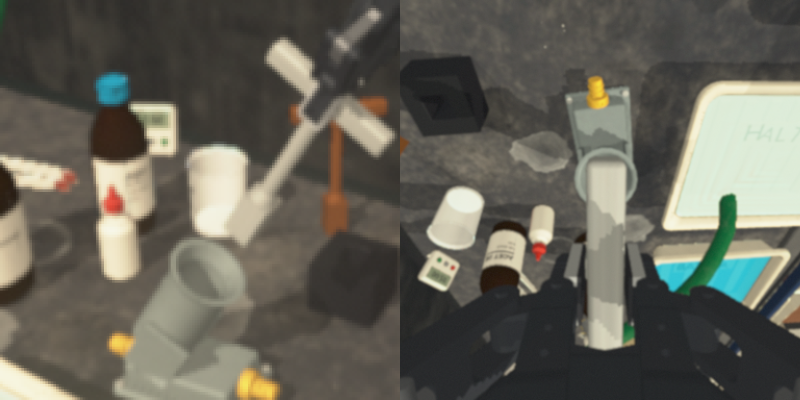

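```bash
python3 - <<'E'
from h import *
w=cv2.imread("pics/wrist3.png");s=cv2.imread("pics/side3.png")
A=cv2.resize(w[120:220,215:315],(400,400),interpolation=3);B=cv2.resize(s[140:240,190:290],(400,400),interpolation=3)
C=cv2.resize(cv2.imread("pics/top0.png")[145:205,190:250],(400,200*2),interpolation=3)[:, :]
cv2.imwrite("pics/l4.png",np.hstack([cv2.convertScaleAbs(A,alpha=1.3),cv2.convertScaleAbs(B,alpha=1.3)]))
E
```

```text
(no output)
```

View pics/l4.png

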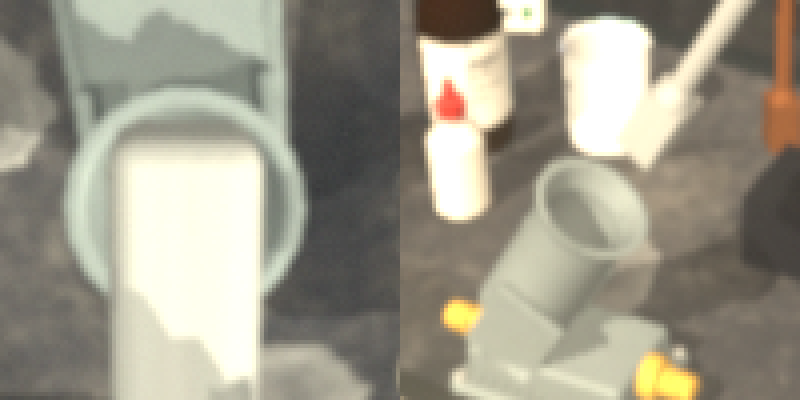

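```bash
cat > tri.py <<'E'
from h import *
W3=cam("wrist")
rays=[ray(cam("top"),[(215.3,174.9)]),ray(cam("side"),[(237.7,191.6)]),ray(W3,[(261.3,170.2)])]
def ls(rs):
    A=sum(np.eye(3)-np.outer(v[0],v[0]) for o,v in rs);b=sum((np.eye(3)-np.outer(v[0],v[0]))@o for o,v in rs);return np.linalg.solve(A,b)
P=ls(rays);print("all",P.round(4));
for o,v in rays: e=(np.eye(3)-np.outer(v[0],v[0]))@(P-o);print("res",(1e3*e).round(1))
for i in range(3): print("w/o",i,ls(rays[:i]+rays[i+1:]).round(4))
print("wrist view ray",rays[2][1].round(3),"f",W3[0][0,0],"rim depth",np.linalg.norm(P-W3[2][:3,3]))
x,y,a=axes();s=manip.state();tr=R.from_quat(s["tool_rot"]);F=s["position"]+tr.apply([0,0,.1405])
d=F-P;print("foot rel mouth: x,y,a mm",(1e3*np.array([d@x,d@y,d@a])).round(1))
E
python3 tri.py
```

```text
all [ 0.5767 -0.0327  0.1424]
res [-2.1  0.4 -0.4]
res [1.5 1.1 0. ]
res [ 0.6 -1.4  0.4]
w/o 0 [ 0.5736 -0.0315  0.1446]
w/o 1 [ 0.5801 -0.0318  0.1372]
w/o 2 [ 0.5773 -0.0338  0.142 ]
wrist view ray [[ 0.649  0.053 -0.759]] f 288.82554533614456 rim depth 0.35370847775008657
foot rel mouth: x,y,a mm [ 4.7 -1.2 65.5]
```

```bash
cat >> tri.py <<'E'
M0=np.array([.5755,-.0325,.1475])
print(W3[0],W3[1],W3[2].round(4).tolist(),s["position"],s["tool_rot"])
for q in(M0,P): print(proj(W3,q)); o,v=ray(W3,proj(W3,q)); e=q-o;e=e-v[0]*(e@v[0]);print("self",e)
F2=[F+sx*.0125*tr.apply([1,0,0])+sy*.0125*tr.apply([0,1,0]) for sx in(-1,1) for sy in(-1,1)]
print("foot corners side",proj(cam("side"),F2).round(1).tolist())
B=[s["position"]-tr.apply([0,0,.019+.009])+sx*.055*tr.apply([1,0,0])+sy*.008*tr.apply([0,1,0])+tr.apply([0,0,dz]) for sx in(-1,1) for sy in(-1,1) for dz in(0,.018)]
print("bar corners wrist",proj(W3,B).round(1).tolist())
E
python3 tri.py | tail -12
```

```text
w/o 2 [ 0.5773 -0.0338  0.142 ]
wrist view ray [[ 0.649  0.053 -0.759]] f 288.82554533614456 rim depth 0.35370847775008657
foot rel mouth: x,y,a mm [ 4.7 -1.2 65.5]
[[288.82554534   0.         259.70549902]
 [  0.         288.82554534 197.83712606]
 [  0.           0.           1.        ]] [0.00872994 0.         0.         0.         0.        ] [[-0.0065, -0.6958, -0.7182, 0.3466], [0.9984, 0.0364, -0.0443, -0.05], [0.0569, -0.7173, 0.6944, 0.4105], [0.0, 0.0, 0.0, 1.0]] [ 0.47818051 -0.04462935  0.322962  ] [0.00451428 0.96561706 0.02879183 0.2583299 ]
[[260.57674757 172.88562439]]
self [0.00000000e+00 2.42861287e-17 0.00000000e+00]
[[260.13457309 170.85603539]]
self [ 0.00000000e+00  4.51028104e-17 -5.55111512e-17]
foot corners side [[246.2, 167.2], [240.1, 171.9], [254.3, 174.7], [248.3, 179.5]]
bar corners wrist [[242.6, 377.5], [244.5, 349.2], [274.8, 377.6], [273.2, 349.2], [238.3, 155.5], [241.2, 150.1], [279.0, 155.5], [276.5, 150.2]]
```

```bash
python3 - <<'E'
from h import *
w=cv2.imread("pics/wrist3.png");tp=w[120:154,226:298]
for i in range(4):
    s=manip.state();C=cam("wrist");im=manip.get_image("wrist")
    r=cv2.matchTemplate(im,tp,cv2.TM_CCOEFF_NORMED);_,v,_,l=cv2.minMaxLoc(r);print(s["time"],s["position"].round(4),s["tool_rot"].round(4),l,round(v,3),C[2][:3,3].round(4))
cv2.imwrite("pics/wrist5.png",im)
E
```

```text
5.45 [ 0.4782 -0.0446  0.323 ] [0.0045 0.9656 0.0288 0.2583] (226, 120) 0.995 [ 0.3466 -0.05    0.4105]
5.5 [ 0.4782 -0.0446  0.323 ] [0.0045 0.9656 0.0288 0.2584] (226, 120) 0.995 [ 0.3466 -0.05    0.4105]
5.55 [ 0.478  -0.0445  0.3229] [0.0045 0.9656 0.0289 0.2583] (226, 120) 0.998 [ 0.3465 -0.05    0.4104]
5.6 [ 0.4778 -0.0444  0.3228] [0.0044 0.9656 0.0289 0.2583] (226, 120) 0.999 [ 0.3463 -0.0499  0.4103]
```

Request:
arm_command:
  deltas:
    - [1, [8, 1, -15], [0, 0, 0]]
    - [1, [15, 3, -32], [0, 0, 0]]
    - [1, [21, 4, -45], [0, 0, 0]]
    - [1, [21, 4, -45], [0, 0, 0]]
    - [1, [21, 4, -45], [0, 0, 0]]
    - [1, [21, 4, -45], [0, 0, 0]]

```text
time: 6.25
position: [0.4983, -0.04, 0.2782]
tool_rot: [0.004, 0.966, 0.029, 0.259]
force: [-0.2, -0.9, -1.8]
opening: 0.0188
grasp_force: 59.0
```

```bash
cat > chk.py <<'E'
from h import *
import sys
M=np.array([.576,-.0325,.1445])
s=manip.state();x,y,a=axes();tr=R.from_quat(s["tool_rot"]);F=s["position"]+tr.apply([0,0,.1405]);d=F-M
print(s["time"],"q",s["q"].round(2),"foot x,y,a mm",(1e3*np.array([d@x,d@y,d@a])).round(1))
phi=float(sys.argv[1]) if len(sys.argv)>1 else .12
print("rot err (target*inv) deg world",np.degrees((target(phi)*tr.inv()).as_rotvec()).round(2))
f=np.array(s["force"]);m=np.array(s["ft_torque"]);print("F in x,y,a",(f@x).round(1),(f@y).round(1),(f@a).round(1),"torque about a",(m@a).round(2),"open",s["opening"])
bx=-tr.apply([1,0,0]);print("phi now",-np.arctan2(bx@y,bx@x).round(3))
E
python3 chk.py
```

```text
6.25 q [-0.31 -0.04  0.35  2.3  -0.17  0.36  1.74] foot x,y,a mm [-0.3  1.  14.3]
rot err (target*inv) deg world [0.08 0.18 0.03]
F in x,y,a -1.1 -0.9 -1.4 torque about a -0.01 open 0.018822081412267332
phi now 0.12
```

Request:
arm_command:
  deltas:
    - [1, [7, 0.5, -13], [0, 0, 0]]
    - [1, [15, 1, -26], [0, 0, 0]]
    - [1, [22, 2, -39], [0, 0, 0]]
    - [1, [30, 2.5, -52], [0, 0, 0]]
    - [1, [37, 3, -64], [0, 0, 0]]
    - [1, [37, 3, -64], [0, 0, 0]]
    - [1, [37, 3, -64], [0, 0, 0]]

```text
time: 6.95
position: [0.5351, -0.0371, 0.214]
tool_rot: [0.004, 0.966, 0.029, 0.258]
force: [-0.6, 0.3, -1.7]
opening: 0.0188
grasp_force: 59.0
```

```bash
python3 chk.py
```

```text
6.95 q [-0.22  0.16  0.27  2.29 -0.61  0.21  2.16] foot x,y,a mm [ -0.6  -0.2 -59.7]
rot err (target*inv) deg world [0.07 0.15 0.05]
F in x,y,a -1.4 0.4 -1.2 torque about a 0.04 open 0.01881937150180007
phi now 0.12
```

Request:
arm_command:
  deltas:
    - [1, [4, 0.4, -7], [0, 0, 0]]
    - [1, [8, 0.8, -13], [0, 0, 0]]
    - [1, [10, 1.1, -17], [0, 0, 0]]
    - [1, [12, 1.4, -21], [0, 0, 0]]
    - [1, [14, 1.6, -24], [0, 0, 0]]
    - [1, [14, 1.6, -24], [0, 0, 0]]

```text
time: 7.55
position: [0.5494, -0.0346, 0.1903]
tool_rot: [0.004, 0.965, 0.03, 0.259]
force: [0.3, 1.3, -2.2]
opening: 0.0191
grasp_force: 59.1
```

```bash
python3 chk.py
```

```text
7.55 q [-0.33  0.25  0.4   2.29 -1.03  0.2   2.58] foot x,y,a mm [  0.2   0.8 -87.5]
rot err (target*inv) deg world [ 0.04  0.2  -0.03]
F in x,y,a -0.7 1.3 -2.1 torque about a -0.03 open 0.019075935628098253
phi now 0.119
```

Request:
arm_command:
  deltas:
    - [1, [3, 0, 2], [0, 1.5, 0]]
    - [1, [6.4, 0, 3.7], [0, 3, 0]]
    - [1, [6.4, 0, 3.7], [0, 3, 0]]
    - [1, [6.4, 0, 3.7], [0, 3, 0]]

```text
time: 7.95
position: [0.5554, -0.0348, 0.1935]
tool_rot: [0.004, 0.972, 0.029, 0.233]
force: [-0.3, 0.1, -0.9]
opening: 0.019
grasp_force: 59.2
```

```bash
python3 chk.py
```

```text
7.95 q [-0.47  0.27  0.57  2.24 -0.86  0.29  2.39] foot x,y,a mm [ -0.3   0.5 -87.5]
rot err (target*inv) deg world [ 0.07 -2.81 -0.03]
F in x,y,a -0.7 0.1 -0.6 torque about a -0.03 open 0.01895595593158636
phi now 0.122
```

Request:
arm_command:
  deltas:
    - [1, [2, 0.2, -3.5], [0, 0, 0]]
    - [1, [4, 0.4, -7], [0, 0, 0]]
    - [1, [5.5, 0.6, -9.5], [0, 0, 0]]
    - [1, [7, 0.8, -12], [0, 0, 0]]
    - [1, [7, 0.8, -12], [0, 0, 0]]

```text
time: 8.45
position: [0.5623, -0.0345, 0.1806]
tool_rot: [0.005, 0.972, 0.029, 0.232]
force: [-0.3, 1.7, -2.8]
opening: 0.0183
grasp_force: 59.1
```

```bash
python3 chk.py
```

```text
8.45 q [-0.42  0.31  0.51  2.23 -0.93  0.28  2.45] foot x,y,a mm [-1.100e+00  1.000e-01 -1.022e+02]
rot err (target*inv) deg world [ 0.07 -2.92  0.03]
F in x,y,a -1.5 1.7 -2.4 torque about a 0.01 open 0.018322878300283084
phi now 0.123
```

Request:
arm_command:
  deltas:
    - [1, [1, 0.1, -1.7], [0, 0, 0]]
    - [1, [2, 0.2, -3.5], [0, 0, 0]]
    - [1, [3, 0.3, -5.2], [0, 0, 0]]
    - [1, [3, 0.3, -5.2], [0, 0, 0]]

```text
time: 8.85
position: [0.5672, -0.0358, 0.1798]
tool_rot: [0.006, 0.971, 0.03, 0.236]
force: [-27.6, -1.8, 46.7]
opening: 0.0189
grasp_force: 66.4
```

```bash
python3 chk.py
```

```text
8.85 q [-0.4   0.31  0.49  2.22 -0.96  0.27  2.48] foot x,y,a mm [   3.7   -1.8 -105.3]
rot err (target*inv) deg world [-0.05 -2.49  0.2 ]
F in x,y,a -0.6 1.3 54.2 torque about a -0.01 open 0.01892936903521765
phi now 0.126
```

Request:
arm_command:
  deltas:
    - [1, [-1.2, -0.1, 2.2], [0, 0, 0]]
    - [1, [-1.2, -0.1, 2.2], [0, 0, 0]]
    - [1, [-1.2, -0.1, 2.2], [2.3, 0.3, -4.4]]
    - [1, [-1.2, -0.1, 2.2], [5.5, 0.7, -10.7]]
    - [1, [-1.2, -0.1, 2.2], [8.7, 1, -16.9]]
    - [1, [-1.2, -0.1, 2.2], [11.8, 1.4, -23.1]]
    - [1, [-1.2, -0.1, 2.2], [13.7, 1.6, -26.7]]
    - [1, [-1.2, -0.1, 2.2], [13.7, 1.6, -26.7]]

```text
time: 9.65
position: [0.5649, -0.0354, 0.1793]
tool_rot: [0.258, 0.937, 0.09, 0.219]
force: [-11.5, -0.1, 18.4]
opening: 0.0189
grasp_force: 63.4
```

```bash
python3 chk.py .63
```

```text
9.65 q [-0.51  0.33  0.63  2.23 -1.06  0.31  2.06] foot x,y,a mm [   1.    -1.1 -104.6]
rot err (target*inv) deg world [-0.45 -2.73  0.91]
F in x,y,a -0.7 1.1 21.7 torque about a 0.06 open 0.018901172434519074
phi now 0.651
```

Request:
arm_command:
  deltas:
    - [1, [0, 0, 0], [2.7, 0.3, -5.3]]
    - [1, [0, 0, 0], [5.9, 0.7, -11.6]]
    - [1, [0, 0, 0], [9.1, 1.1, -17.8]]
    - [1, [0, 0, 0], [12.3, 1.5, -24]]
    - [1, [0, 0, 0], [15.5, 1.9, -30.2]]
    - [1, [0, 0, 0], [18.7, 2.3, -36.4]]
    - [1, [0, 0, 0], [20.5, 2.5, -40]]
    - [1, [0, 0, 0], [20.5, 2.5, -40]]

```text
time: 10.45
position: [0.5647, -0.0359, 0.1791]
tool_rot: [0.597, 0.766, 0.167, 0.168]
force: [-11.8, 0.1, 19.3]
opening: 0.0189
grasp_force: 63.5
```

```bash
python3 chk.py 1.43
```

```text
10.45 q [-0.65  0.38  0.81  2.24 -1.2   0.38  1.4 ] foot x,y,a mm [   0.9   -1.6 -104.6]
rot err (target*inv) deg world [-0.09 -2.65  0.2 ]
F in x,y,a -0.4 1.4 22.6 torque about a 0.02 open 0.018896132107263368
phi now 1.437
```

Request:
arm_command:
  deltas:
    - [1, [0, 0, 0], [2.2, 0.3, -4.4]]
    - [1, [0, 0, 0], [4.3, 0.5, -8.4]]
    - [1, [0, 0, 0], [6.4, 0.8, -12.4]]
    - [1, [0, 0, 0], [6.4, 0.8, -12.4]]
    - [1, [0, 0, 0], [6.4, 0.8, -12.4]]

```text
time: 10.95
position: [0.5649, -0.0363, 0.1792]
tool_rot: [0.685, 0.689, 0.186, 0.146]
force: [-12.2, -0.8, 17.8]
opening: 0.0188
grasp_force: 63.4
```

```bash
python3 chk.py 1.66
```

```text
10.95 q [-0.68  0.39  0.85  2.24 -1.23  0.4   1.18] foot x,y,a mm [   1.    -1.9 -104.6]
rot err (target*inv) deg world [-0.44 -2.66  0.8 ]
F in x,y,a -1.7 0.6 21.5 torque about a 0.05 open 0.018777118258194864
phi now 1.679
```

Request:
arm_command:
  deltas:
    - [1, [0, 0, 0], [1.4, 0.2, -2.7]]
    - [1, [0, 0, 0], [2.7, 0.3, -5.3]]
    - [1, [0, 0, 0], [2.7, 0.3, -5.3]]
    - [1, [0, 0, 0], [2.7, 0.3, -5.3]]

```text
time: 11.35
position: [0.5646, -0.0364, 0.1791]
tool_rot: [0.72, 0.652, 0.194, 0.137]
force: [-11.3, -2.3, 18.0]
opening: 0.0191
grasp_force: 63.4
```

```bash
python3 chk.py 1.78
```

```text
11.35 q [-0.69  0.39  0.86  2.24 -1.24  0.4   1.08] foot x,y,a mm [   0.8   -2.  -104.5]
rot err (target*inv) deg world [ 0.03 -2.59 -0.02]
F in x,y,a -1.0 -1.0 21.3 torque about a 0.29 open 0.019140079201567222
phi now 1.782
```

Request:
arm_command:
  deltas:
    - [1, [-0.5, 0, 0.9], [-1, 0, 2]]
    - [1, [-0.5, 0, 0.9], [-1, 0, 2]]
    - [0, [-0.5, 0, 0.9], [-1, 0, 2]]
    - [-1, [-0.5, 0, 0.9], [-1, 0, 2]]
    - [-1, [-0.5, 0, 0.9], [-1, 0, 2]]
    - [-1, [-0.5, 0, 0.9], [-1, 0, 2]]
    - [-1, [-0.5, 0, 0.9], [-1, 0, 2]]
    - [-1, [-0.5, 0, 0.9], [-1, 0, 2]]

```text
time: 12.15
position: [0.5637, -0.0341, 0.1789]
tool_rot: [0.707, 0.667, 0.19, 0.138]
force: [-0.3, 0.6, 0.5]
opening: 0.0853
grasp_force: 0.0
```

```bash
python3 chk.py 1.78
```

```text
12.15 q [-0.69  0.39  0.86  2.24 -1.23  0.4   1.11] foot x,y,a mm [  -0.5    0.8 -104.3]
rot err (target*inv) deg world [ 0.98 -2.72 -2.15]
F in x,y,a 0.0 0.6 0.6 torque about a 0.01 open 0.08527940565223595
phi now 1.742
```

Released. Next I withdraw along the tool axis.

Request:
arm_command:
  deltas:
    - [-1, [-6, -0.7, 11], [0, 0, 0]]
    - [-1, [-15, -1.7, 27], [0, 0, 0]]
    - [-1, [-27, -3, 50], [0, 0, 0]]
    - [-1, [-40, -4.5, 75], [0, 0, 0]]
    - [-1, [-54, -6, 103], [0, 0, 0]]
    - [-1, [-64, -7, 122], [0, 0, 0]]
    - [-1, [-64, -7, 122], [0, 0, 0]]
    - [-1, [-64, -7, 122], [0, 0, 0]]

```text
time: 12.95
position: [0.4992, -0.0408, 0.3014]
tool_rot: [0.706, 0.668, 0.19, 0.138]
force: [0.1, 1.1, -0.6]
opening: 0.0855
grasp_force: 0.0
```

```bash
python3 - <<'E'
from h import *
s=manip.state();print(s["time"],s["position"],s["force"],s["q"].round(2))
x,y,a=axes();M=np.array([.576,-.0325,.1430]);G=M+.053*a
S=cam("side");W=cam("wrist");im=manip.get_image("side");w=manip.get_image("wrist")
for th in(1.571,1.65):
    b=R.from_rotvec(-a*th).apply(x);e=[G+k*.055*b for k in(-1,0,1)];print(th,"side",proj(S,e).round(0).tolist())
cv2.imwrite("pics/l5.png",np.hstack([cv2.resize(im[110:260,160:310],(400,400),interpolation=3),cv2.resize(w,(533,400))[:,66:466]]))
E
```

```text
12.95 [ 0.49924991 -0.04084755  0.30144096] [ 0.05325302  1.06789879 -0.61410742] [-0.98 -0.16  0.97  2.25  0.14  0.52 -0.15]
1.571 side [[235.0, 191.0], [247.0, 178.0], [257.0, 166.0]]
1.65 side [[233.0, 190.0], [247.0, 178.0], [258.0, 167.0]]
```

View pics/l5.png

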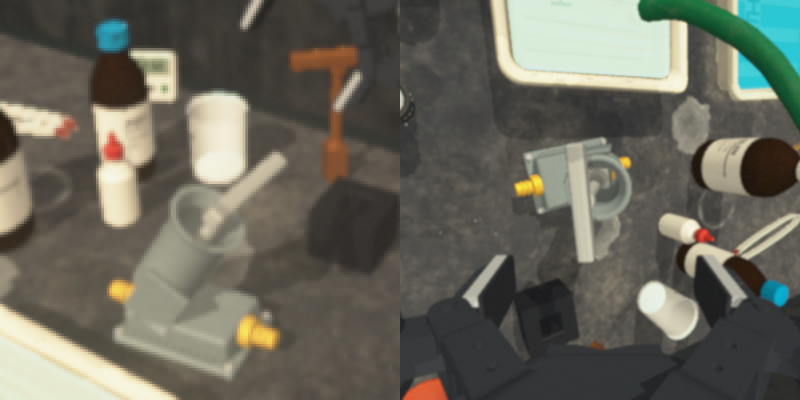

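The final view shows the key seated in the tube, with its bar ends at side-crop (207,230) and (280,158). It leans by about 0.06 rad, which is within the socket's play. The bystanders in view are in place, and the gripper is clear.

```bash
python3 -c "
from rig import manip
print(manip.close_job())"
```

```text
the job is handed in; nothing more can be done
None
```

I seated the T-key on the stem, turned it clockwise until the torque rose at the stop, released it and handed the job in at about 13 s; the hand-in call returned no verdict.

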